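# Release the swivel brake of the carving vise with its keyed T-key

### The arm

A 7-joint arm with a two-finger parallel gripper is mounted at the origin on the work surface. World frame = base frame: x ahead of the robot, y to its left, z up, the work surface at z = 0. Lengths are in m, angles in rad, forces in N, time in s.
With the tool pointing down it reaches from about 0.425 to 0.95 m from the base axis. Payload 4.7 kg.
Tool frame: the origin (TCP) lies between the finger pads; the fingertips stand 25 mm ahead of it and the grasp point (between the pads) lies 6 mm ahead of it; x points along the fingers, z is the direction in which the jaws open and shut, and the axes are right-handed (so a half turn about x gives the same grasp; the last joint's range is limited). The gripper opens to 85 mm and grips with 20 to 120 N. Pads are 22 mm wide; open, the fingers measure 114 mm over their backs; the gripper's body (76 mm by 85 mm) begins 54 mm behind the grasp point. The pads swing forward as they close: fully open they stand 13 mm farther back than shut.
Start: joints at [-1.356, 0.469, -0.049, 1.532, 0.024, 1.141, -0.082], TCP at [0.163, 0.655, 0.256] pointing down, gripper open.
Joint ranges: [-2.59, 2.59], [-0.33, 1.99], [-1.39, 1.29], [0.1, 2.45], [-1.04, 4.18], [0.21, 1.99], [-2.66, 2.66]. Speed limits (rad/s): [2.57, 2.57, 3.14, 3.14, 3.14, 3.14, 3.14].

### API

Orientations are given as a 3x3 rotation matrix whose columns are the frame's x, y, z axes.
In Python, from rig import * gives the robot as it stands. Calls block until the motion is done:
- movep(position, orientation): joint-space move of the TCP to a pose.
- move_l(position, attitude=None, feed=0.15, until_force=None): straight line of the TCP; attitude=None keeps the orientation; feed is the mean speed in m/s. With until_force (N) it stops when the force on the tool has changed by that much, and returns True; else False.
- move_joints(angles): joint-space move.
- command_gripper(opening, newtons=None): finger opening in m; newtons is the grip in N (None keeps the last); returns when the fingers have stopped.
- sleep(seconds).
- inverse_kinematics(position, orientation): joint angles nearest the present ones, or None.
- sense(): the state.
- camera(name): name is "scene" or "top"; returns (picture, depth): 480x640x3 uint8, red, green, blue; 480x640 float32, m along the optical axis (not along the pixel's ray), 0 where there is no reading.
- camera_params(name): a dict with "K" (3x3 intrinsics, pixels), "position" and "rotation" of the camera in the world. Camera axes: x right, y down, z forward; pixel columns grow to the right and rows downward; lengths in m; the calibration is good to about 2 mm. A picture is of the moment at which its call begins. camera_params takes no time and is no camera call.
A pose or a line that the arm cannot do raises Unreachable and nothing moves.
- finish_job(): hands the job in, once; it reports no verdict.
The state is a dict: "time_s": time; "joint_pos": joint angles; "qd": joint speeds; "joint_efforts": joint torques, N m; "position": TCP position; "tcp_rot": TCP orientation; "wrist_force": force on the tool from outside, world axes, zero at the start; "ft_torque": the same for the moment, N m; "finger_gap": finger opening in m.
Only numpy, scipy, OpenCV 4.12 (cv2) and the standard library are available. Lean on these libraries where they do the work, as an engineer would, in place of code of your own. Each camera call takes 0.05 s, during which the arm holds its last target. There are 200 camera calls.

### The job

Pull the knob of the dust shutter on the carving vise all the way out until it clicks open. Then take the steel T-key from the wooden rack, put its shaft into the hub that was under the shutter, turn it until the key on the shaft slips into the hub's slot, and push it fully home, collar down on the hub, against the brake spring. Finish still holding the T-key by its handle and pressing it fully home; leave everything else on the bench where it is.

Things in the scene. Friction and masses are not known exactly. Their poses are not given: they have to be found in the camera images.
- vise: Gear head of the carving vise, fixed: grey box 150 (x) by 130 (y) by 98 mm high, origin under its centre, -x its front. The steel hub (44 mm across) is let into its top; guide rails 8 mm wide run along x at 31 mm either side, up to 10 mm above the hub face. Behind it (+x) a fixed swivel table, 164 mm across, centred 160 mm from the hub, up to 110 mm high with the blank on it.
- socket (a point): Centre of the hub's mouth, on its flat top face, 100 mm above the bench; axes of the vise. Vertical bore 22.4 mm across with one slot 10 mm wide reaching 17.5 mm from the axis. The slot's direction is NOT given: fixed in a run, within 0.5 rad of the +x axis. See it from above once uncovered, or press lightly and turn until the key drops in; friction cannot turn the stiff hub.
- knob (a point): Centre of the shutter's upright round wooden knob, 138 mm above the bench: stem 20 mm across, 25 mm cap from 146 to 156 mm. It stands on the shutter plate (top at 106 mm, 4 mm thick, 52 mm wide), which covers the hub while shut; the knob is then 50 mm in front (-x) of the socket point, and moves with the plate. Axes of the vise.
- shutter (a joint): Slide of the dust shutter, m: 0 shut (over the hub) to 0.060 fully open, moving along the vise's -x axis. A sprung ball detent holds it at each end: about 8 N pulls it out of the shut click (at 0.008), 2 N slides it on, about 8 N clicks it in over the open one (at 0.052). Open, its edge is 38 mm in front of the hub's centre and the knob 110 mm.
- plunger (a joint): Spring-loaded brake plunger in the bore, m: 0 up, grows as it is pushed down. Its top starts 30 mm below the hub face; it takes 7 N to start it and 11 N at 0.010, where the T-key is fully home. It pushes the T-key back up if that is let go.
- key_grip (a point): Centre of the T-key's wooden cross-handle, on the shaft's axis: a bar 20 mm thick (y), 22 high (z), 85 long in x, from -30 to +55 mm; the longer arm is on the key's side. z up the shaft, +x the way the key points. A collar 44 mm across has its underside 60 mm below. About 0.35 kg. Starts upright, 120 mm above the bench, any of many headings; fully home it is 60 mm above socket.
- key_tip (a point): Lower end of the T-key's shaft, 100 mm below key_grip on the same axis, 40 mm below the collar. Shaft 19.6 mm across, the lowest 5 mm tapered to 13 mm. The key on it is 7 mm wide, reaches 15.5 mm from the axis on the +x side and runs from 12 to 38 mm above the tip, so the plain nose enters the bore 12 mm before the key meets the hub face.
- rack: Wooden rack fixed to the bench, a block 70 mm (x) by 170 mm (y) by 60 mm high, origin under its centre. The T-key stands in a round hole 36 mm across, 45 mm deep, at y = -45 mm; a small awl stands at y = +50 mm.
- awl: Bystander: awl with a round wooden handle 30 mm across, in the rack, its top 105 mm above the bench; origin at its point.
- chisel: Bystander: chisel lying flat, 245 mm long in x, 24 mm wide, 22 mm high, origin under it.
- plane: Bystander: wooden hand plane, 230 by 60 mm, about 90 mm high, origin under its centre.
- offcut: Bystander: dark wood offcut 110 by 60 by 35 mm, origin under its centre.
- mallet: Bystander: wooden mallet lying on its side, head 60 by 110 by 70 mm at +x, handle towards -x, 280 mm long, origin 90 mm from the head's centre.
There are look-alikes about, which are no part of the job. Leave any blue look-alike of the part that bears key_grip alone.

How it is judged:
By the outcome, as a careful person would: the job done as asked, in the order asked, and still so for the second after the job is handed in, while the arm keeps its last pose, push and grip.
It also fails if it takes over 72 s, if anything falls off the work surface, if the arm or the gripper's body presses on something with over 40 N, if the wrist force passes 120 N, or if a joint passes its speed limit or range.

## Working session

There is one attempt and no reset: what is moved stays moved. The work goes in short steps, each a Python script; the robot and the scene stay as the last script left them, time stands still between calls to the robot, and variables do not carry over. Pictures are saved under pics/ and viewed, about 8 in all and at most 12, crops included, and the job is handed in when it is done.

```bash
mkdir -p pics
cat > h.py <<'E'
from rig import *
import numpy as np, cv2
def snap(cam,fn):
    p,d=camera(cam); cv2.imwrite('pics/%s.png'%fn,p[:,:,::-1]); np.savez('pics/%s.npz'%fn,p=p,d=d); return p,d
def pt(cam,d,u,v,z=None):
    c=camera_params(cam);K=np.array(c['K']);R=np.array(c['rotation']);t=np.array(c['position'])
    r=np.linalg.inv(K)@[u,v,1.]; r=R@r
    s=(z-t[2])/r[2] if z is not None else d[int(round(v)),int(round(u))]
    return t+r*s
def down(a): # tool x down; jaws (tool z) along heading a
    x=np.array([0,0,-1.]);z=np.array([np.cos(a),np.sin(a),0]);return np.c_[x,np.cross(z,x),z]
E
python3 - <<'E'
from h import *
for c in('scene','top'):
    snap(c,c+'0'); q=camera_params(c); print(c,q['K'],q['position'],q['rotation'])
s=sense();print(s['time_s'],s['tcp_rot'],s['finger_gap'])
E
```

```text
scene [[530.34266997   0.         319.88540227]
 [  0.         530.34266997 234.30451548]
 [  0.           0.           1.        ]] [1.19214328 0.75572823 0.85714952] [[-0.7747742   0.38021959 -0.50513168]
 [ 0.63219425  0.47531014 -0.61189109]
 [ 0.00744123 -0.79341877 -0.60863066]]
top [[535.94496531   0.         320.56377976]
 [  0.         535.94496531 231.4069545 ]
 [  0.           0.           1.        ]] [0.30613129 0.00381339 1.43887158] [[-1.42404184e-02 -9.81698216e-01  1.89910040e-01]
 [-9.99895248e-01  1.44729415e-02 -1.62528905e-04]
 [-2.58900257e-03 -1.89892461e-01 -9.81801482e-01]]
0.1 [[-3.82916478e-04 -9.70434679e-01  2.41363599e-01]
 [-1.71341129e-03  2.41363899e-01  9.70433167e-01]
 [-9.99998459e-01 -4.19602651e-05 -1.75517595e-03]] 0.08541792884712393
```

View pics/top0.png

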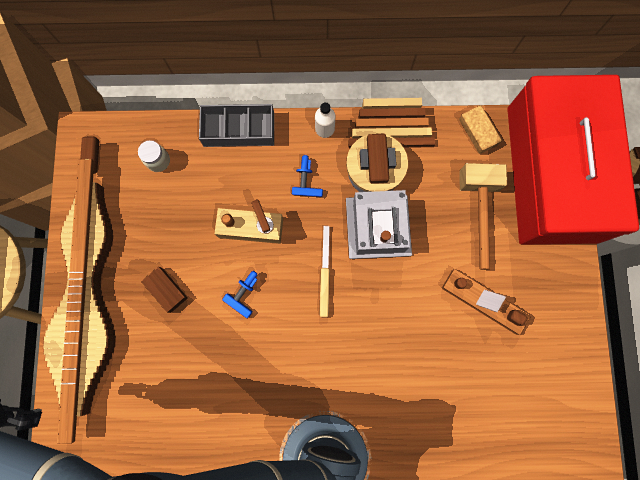

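View pics/scene0.png

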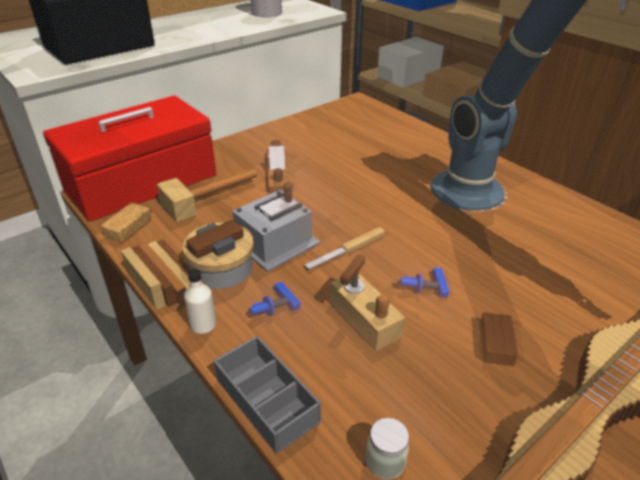

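The rack (top view, about 248,224) holds a wooden cross-handle at (262,215) and a round knob at (228,219). Blue T-keys lie on the bench at (306,180) and (242,295). The wooden handle in the rack with a steel collar fits the description, and the blue ones are look-alikes. I'll confirm in an enlarged crop.

Run:
```python
import cv2,numpy as np
t=cv2.imread('pics/top0.png')
a=cv2.resize(t[190:250,210:290],None,fx=5,fy=5,interpolation=2);b=cv2.resize(t[185:265,340:420],None,fx=5,fy=5,interpolation=2)
c=np.zeros((400,800,3),np.uint8);c[:300,:400]=a;c[:,400:]=b
cv2.imwrite('pics/c1.png',c)
```

```text
(no output)
```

View pics/c1.png

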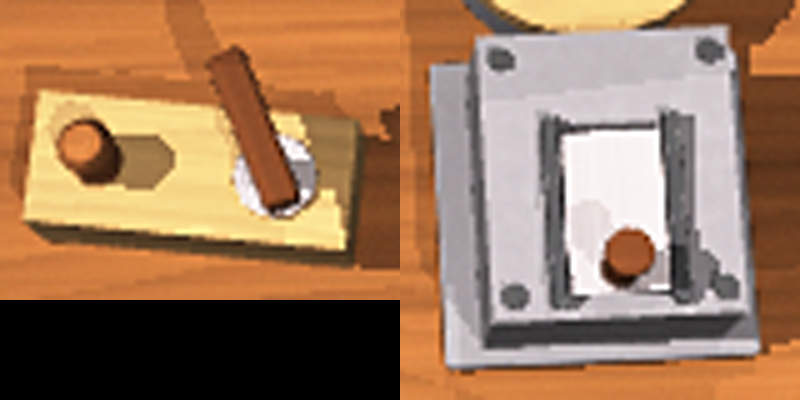

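The crop confirms it: a steel collar in the rack hole at about (265,225), with a brown cross-handle from (255,200) to (267,231) whose long arm points up and slightly left. The awl is at (226,219). The knob cap is at (386,236) on the plate between the rails.

```bash
cat >> h.py <<'E'
def cloud(cam,d):
    c=camera_params(cam);K=np.array(c['K']);v,u=np.mgrid[:480,:640]
    P=np.stack([(u-K[0,2])/K[0,0]*d,(v-K[1,2])/K[1,1]*d,d],-1)
    return P@np.array(c['rotation']).T+np.array(c['position'])
def sel(P,xy,r,z0,z1):
    m=(np.hypot(P[...,0]-xy[0],P[...,1]-xy[1])<r)&(P[...,2]>z0)&(P[...,2]<z1); return P[m]
E
python3 - <<'E'
from h import *
for c in('top','scene'):
    d=np.load('pics/%s0.npz'%c)['d'];P=cloud(c,d)
    if c=='top':
        kg=pt(c,d,261,215.8,.131)[:2];kn=pt(c,d,386,235.7,.156)[:2];print(kg,kn)
        # vise yaw from rail/plate corners
        A=[pt(c,d,340+(x-400)/5-.4,185+y/5-.4,z) for x,y,z in[(474,42,.098),(728,28,.098),(490,345,.098),(752,315,.098),(557,128,.106),(570,295,.106),(660,122,.106)]]
        print(np.round(A,3))
    for nm,xy,r,z0,z1 in(('handle',kg,.06,.124,.14),('knob',kn,.03,.15,.165)):
        Q=sel(P,xy,r,z0,z1);R=cv2.minAreaRect((Q[:,:2]*1000).astype(np.float32));print(c,nm,len(Q),Q.mean(0),R,np.percentile(Q[:,2],[5,50,95]))
    for xy in[kn+[.08,0]]:
        Q=sel(P,xy,.14,.09,.1035);R=cv2.minAreaRect((Q[:,:2]*1000).astype(np.float32));print(c,'vise',len(Q),R,np.median(Q[:,2]))
E
```

```text
[0.60105068 0.151946  ] [ 0.54129046 -0.15546829]
[[ 0.665 -0.085  0.098]
 [ 0.671 -0.217  0.098]
 [ 0.507 -0.089  0.098]
 [ 0.52  -0.222  0.098]
 [ 0.617 -0.126  0.106]
 [ 0.531 -0.13   0.106]
 [ 0.62  -0.179  0.106]]
top handle 249 [0.60242453 0.15433719 0.12944222] ((602.9903564453125, 154.47311401367188), (85.065185546875, 19.54647445678711), 21.56045150756836) [0.12532113 0.12932707 0.13363778]
top knob 74 [ 0.54328908 -0.15445019  0.15521316] ((542.3470458984375, -154.28244018554688), (22.269393920898438, 22.51738929748535), 89.39910888671875) [0.15207321 0.15476055 0.15925345]
top vise 2285 ((638.8856201171875, -152.0100860595703), (238.5346221923828, 130.55740356445312), 1.8388830423355103) 0.09729118616773413
scene handle 288 [0.60881024 0.15528581 0.13026064] ((606.07275390625, 153.38525390625), (86.20178985595703, 20.986974716186523), 22.303150177001953) [0.12613392 0.13048282 0.13312937]
scene knob 56 [ 0.54659611 -0.15557547  0.15546685] ((544.7796020507812, -157.71534729003906), (25.761594772338867, 23.792621612548828), 74.80323791503906) [0.15180118 0.1558092  0.15836778]
scene vise 1461 ((637.6588745117188, -153.97975158691406), (239.09979248046875, 136.09103393554688), 2.170656681060791) 0.09830617807015818
```

```bash
cat >> h.py <<'E'
yaw=0.033; ex=np.array([np.cos(yaw),np.sin(yaw)])
def best(p,a):
    """heading a or a+pi, whichever leaves the last joint nearer mid range"""
    c=[(abs(q[6]),b) for b in(a,a+np.pi,a-np.pi) for q in[inverse_kinematics(p,down(b))] if q is not None]
    return min(c)[1]
def st(*k):
    s=sense();print(round(s['time_s'],2),np.round(s['position'],4),np.round(s['wrist_force'],1),round(s['finger_gap'],4),np.round(s['joint_pos'][6],2),*k);return s
E
python3 - <<'E'
from h import *
k=np.array([.5435,-.155])
a=best([*k,.25],yaw);R=down(a)
movep([*k,.22],R);st()
move_l([*k,.142],feed=.12);st()
command_gripper(.0,60);st()
e=k-.0585*ex
print(move_l([*e,.142],feed=.06));s=st()
p=s['position'][:2]
print(move_l([*(p-.008*ex),.142],feed=.02,until_force=22));st()
command_gripper(.06);st()
s=sense();move_l([*s['position'][:2],.25],feed=.15)
st();snap('top','top1');movep([.592,.1497,.26],down(best([.592,.1497,.26],.376+np.pi/2)));st();snap('top','top2');snap('scene','scene2')
t=cv2.imread('pics/top2.png');a=cv2.resize(t[190:250,210:290],None,fx=5,fy=5,interpolation=2);b=cv2.resize(t[185:265,340:420],None,fx=7.5,fy=7.5,interpolation=2)
cv2.imwrite('pics/c2.png',b)
E
```

```text
3.23 [ 0.5439 -0.154   0.2199] [-0.   0.2  0.3] 0.0854 0.66
4.03 [ 0.544  -0.1554  0.1425] [-0.   0.1 -0.4] 0.0854 0.75
4.64 [ 0.5441 -0.155   0.1425] [1.2 1.6 2.7] 0.0228 0.75
False
5.77 [ 0.4858 -0.1567  0.1424] [4.7 1.5 2.5] 0.0224 0.77
True
6.07 [ 0.4859 -0.1567  0.1425] [ 2.4 -0.8 -0.3] 0.0229 0.77
6.51 [ 0.4871 -0.1563  0.1429] [ 0.3 -0.9 -0.2] 0.0602 0.77
7.38 [ 0.4865 -0.1559  0.2493] [-0.3  0.9 -0.6] 0.0595 0.61
8.79 [0.5918 0.1483 0.2598] [ 0.1 -0.2 -0. ] 0.0602 -0.91
```

View pics/c2.png

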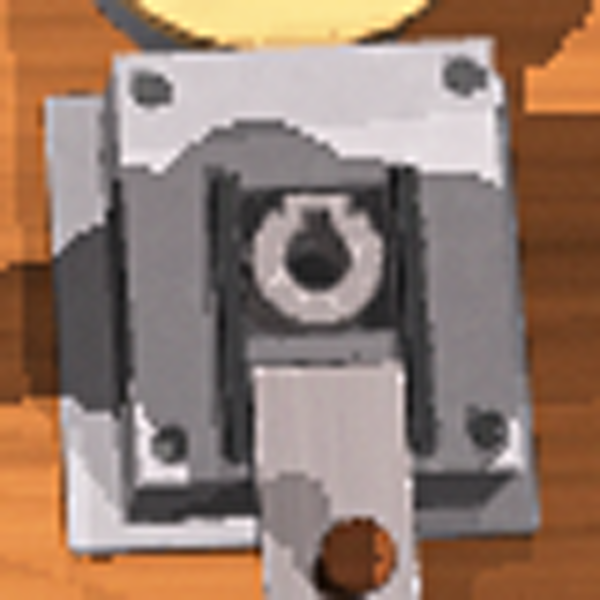

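The shutter is open. The hub ring is centred at crop (318,258), which is full-image (382.4,219.4), and the slot points almost straight up at crop (316,214). The knob cap is at crop (357,557).

Run:
```python
from h import *
f=lambda x,y,z:pt('top',None,340+(x+.5)/7.5-.5,185+(y+.5)/7.5-.5,z)
h=f(318,258,.1);s=f(316,214,.1)
print(h,s,np.arctan2(*(s-h)[[1,0]]))
k=f(357,557,.156);print(k,h-k,(h-k)[:2]@ex)
for c in('top','scene'):
    P=cloud(c,np.load('pics/%s2.npz'%c)['d']);Q=sel(P,[.485,-.157],.03,.15,.165);R=cv2.minAreaRect((Q[:,:2]*1000).astype(np.float32));print(c,R[:2])
    Q=sel(P,[.592,.1497],.07,.124,.14);print(len(Q),cv2.minAreaRect((Q[:,:2]*1000).astype(np.float32)))
# plate front/hub-side edge
print(f(330,366,.106))
g=np.load('pics/scene2.npz')['p'][:,:,::-1]
K=camera_params('scene');Rc=np.array(K['rotation']);q=np.array(K['K'])@(Rc.T@(h-np.array(K['position'])));u,v=(q[:2]/q[2]).astype(int);print(u,v,q/q[2])
cv2.imwrite('pics/c3.png',cv2.resize(g[v-40:v+40,u-50:u+50],None,fx=7.5,fy=7.5,interpolation=2))
```

```text
[ 0.59516934 -0.15374674  0.1       ] [ 0.61054254 -0.15361731  0.1       ] 0.008419281670547188
[ 0.48449854 -0.15615838  0.156     ] [ 0.11067079  0.00241164 -0.056     ] 0.11069010655912896
top ((485.4071350097656, -157.18817138671875), (22.40542221069336, 22.291234970092773))
164 ((590.4439697265625, 149.49957275390625), (57.025230407714844, 19.49065399169922), 21.534326553344727)
scene ((486.3480529785156, -158.9248046875), (26.13400650024414, 23.563377380371094))
288 ((607.1153564453125, 153.48829650878906), (85.24478912353516, 20.49212646484375), 20.79754638671875)
[ 0.55654832 -0.15574609  0.106     ]
272 210 [272.40377005 210.76969032   1.        ]
```

View pics/c3.png

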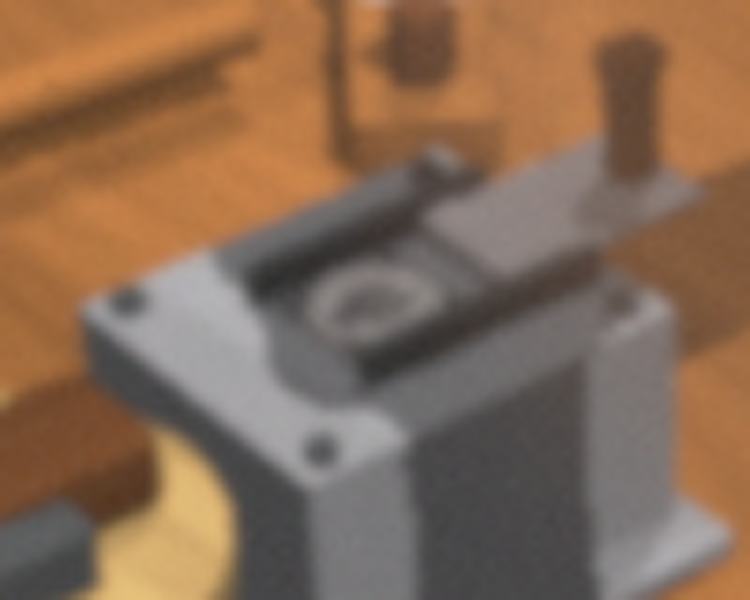

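Knob to hub measures 110.7 mm (110 expected when open) and plate edge to hub about 38.6 mm, so the shutter is clicked open. Next I'll grasp the T-key, carry it over the hub and look.

```bash
cat >> h.py <<'E'
H=np.array([.5945,-.154])
E
python3 - <<'E'
from h import *
g=np.array([.5925,.1495]);a=best([*g,.26],.376+np.pi/2);print('a',a)
move_l([*g,.2],down(a),feed=.15)
print(move_l([*g,.126],feed=.1,until_force=15));st()
command_gripper(0,90);st()
move_l([*g,.29],feed=.15);st()
b=a-.376+.03
movep([*H,.29],down(b));st('b',b)
move_l([*H,.226],feed=.15);st()
snap('scene','scene3');snap('top','top3')
c='scene';h=np.array([*H,.12]);K=camera_params(c);q=np.array(K['K'])@(np.array(K['rotation']).T@(h-np.array(K['position'])));u,v=(q[:2]/q[2]).astype(int);print(u,v)
cv2.imwrite('pics/c4.png',cv2.resize(cv2.imread('pics/scene3.png')[v-70:v+40,u-65:u+65],None,fx=5.4,fy=5.4,interpolation=2))
for c in('top','scene'):
    P=cloud(c,np.load('pics/%s3.npz'%c)['d']);Q=sel(P,H,.07,.205,.236);print(c,len(Q))
    if len(Q):print(cv2.minAreaRect((Q[:,:2]*1000).astype(np.float32)))
E
```

```text
a -1.1947963267948967
False
10.33 [0.593  0.1493 0.1264] [-0.1  0.4  0. ] 0.0605 -0.8
10.78 [0.5928 0.1494 0.1266] [-0.5 -0.6  3.4] 0.0189 -0.8
12.03 [0.5919 0.1497 0.2888] [-0.6  0.1 -3.7] 0.0183 -0.96
13.18 [ 0.5953 -0.1519  0.2895] [-0.7  0.9 -2.7] 0.0184 -0.84 b -1.5407963267948965
13.76 [ 0.5951 -0.1536  0.2264] [-0.1  0.1 -3. ] 0.0187 -0.79
272 203
top 3
((566.0234375, -160.28207397460938), (0.09151488542556763, 4.710261344909668), 38.07692337036133)
scene 368
((609.5361938476562, -151.9639129638672), (40.37016296386719, 84.61083221435547), 75.59180450439453)
```

View pics/c4.png

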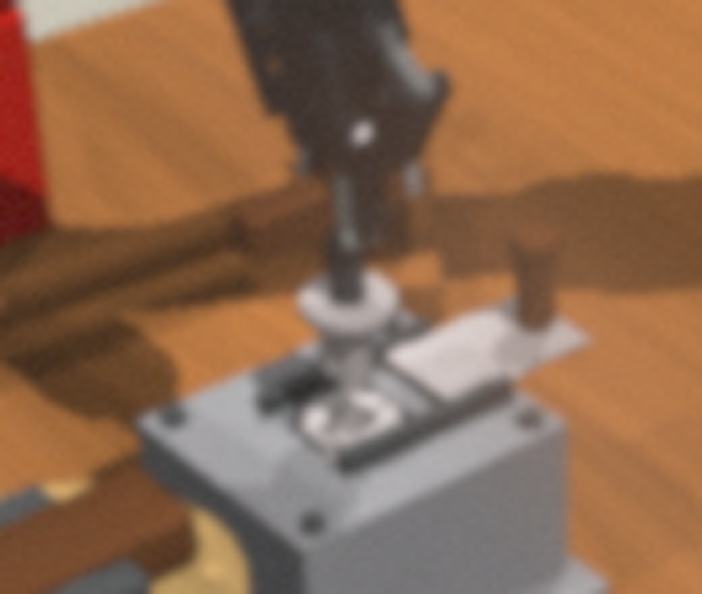

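The T-key is held upright and facing right, just above the hub: collar at crop (348,303), hub mouth at (348,418). A quick relative check of the collar against the hub comes next, then a guarded descent.

```bash
cat >> h.py <<'E'
def press(z,n,feed=.03):
    s=sense();p=s['position'];r=move_l([p[0],p[1],z],feed=feed,until_force=n);st(r);return r
E
python3 - <<'E'
from h import *
f=lambda x,y,z:pt('scene',None,272-65+(x+.5)/5.4-.5,203-70+(y+.5)/5.4-.5,z)
print('hub',f(348,418,.1),[f(348,303,z) for z in(.16,.164,.168)])
P=cloud('scene',np.load('pics/scene3.npz')['d'])
Q=sel(P,H,.04,.150,.185);print(len(Q),Q.mean(0),cv2.minAreaRect((Q[:,:2]*1000).astype(np.float32)),np.histogram(Q[:,2],7,(.15,.185))[0])
E
```

```text
hub [ 0.59589887 -0.15860867  0.1       ] [array([ 0.59115117, -0.16031439,  0.16      ]), array([ 0.59459945, -0.15505846,  0.164     ]), array([ 0.59804773, -0.14980253,  0.168     ])]
188 [ 0.59931276 -0.1504543   0.16690455] ((596.8333740234375, -153.17967224121094), (40.13447570800781, 42.151634216308594), 44.21296310424805) [ 11   3  34 109  11   9  11]
```

Run:
```python
from h import *
press(.185,8)
s=sense();print(np.round(s['ft_torque'],2))
```

```text
15.38 [ 0.5955 -0.1543  0.1852] [-0.7  0.1 -2.8] 0.0187 -0.76 False
[-0.05 -0.    0.05]
```

Run:
```python
from h import *
press(.177,8)
press(.160,25,feed=.015)
sleep(.5);s=st();print(np.round(s['ft_torque'],2))
snap('scene','scene5');snap('top','top5')
cv2.imwrite('pics/c5.png',cv2.resize(cv2.imread('pics/scene5.png')[133:243,207:337],None,fx=5.4,fy=5.4,interpolation=2))
```

```text
15.79 [ 0.5954 -0.1543  0.1768] [ 0.5 -0.4 -3.3] 0.0187 -0.75 False
16.6 [ 0.5956 -0.1547  0.1669] [-1.8  1.   7.9] 0.0186 -0.74 True
17.1 [ 0.5956 -0.1546  0.167 ] [-1.9  1.2  7.7] 0.0189 -0.74
[ 0.22  0.54 -0.06]
```

View pics/c5.png

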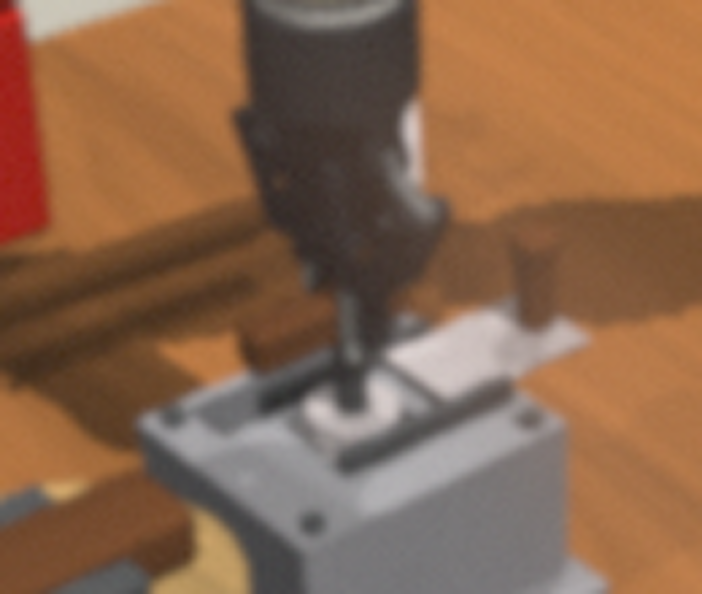

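The collar is down on the hub. The net push of about 11 N only just balances the spring, so I'll add margin in small steps.

Run:
```python
from h import *
p=sense()['position'];z=.1665
while z>.158:
    move_l([p[0],p[1],z],feed=.01);s=st(round(z,4))
    if s['wrist_force'][2]>22:break
    z-=.0007
sleep(1);s=st();print(np.round(s['ft_torque'],2))
```

```text
17.45 [ 0.5959 -0.1548  0.1674] [-1.7  0.8  7.3] 0.0189 -0.74 0.1665
17.7 [ 0.5959 -0.1547  0.1667] [-1.9  2.   6.9] 0.0193 -0.74 0.1658
17.95 [ 0.5959 -0.1549  0.1666] [-4.3  1.7 10.3] 0.0189 -0.74 0.1651
18.2 [ 0.5959 -0.1549  0.1665] [-4.   2.7 13.5] 0.0188 -0.74 0.1644
18.45 [ 0.5959 -0.155   0.1665] [-4.5  3.3 17.6] 0.0185 -0.74 0.1637
18.7 [ 0.596  -0.155   0.1664] [-6.7  4.3 23.9] 0.0188 -0.74 0.163
19.7 [ 0.5959 -0.1551  0.1664] [-7.2  3.7 22.4] 0.0188 -0.74
[1.24 1.72 0.1 ]
```

Run:
```python
from h import *
finish_job();st()
```

```text
the job is handed in; nothing more can be done
the job is handed in; nothing more can be done
```

The job is handed in at about 20 s on the robot's clock. I pulled the shutter open, took the wooden-handled T-key from the rack, seated it in the hub, and left the arm still gripping and pressing it home.

- **Shutter:** knob to hub measured 110.7 mm against 110 mm for open. Plate edge to hub was about 38.6 mm against 38 mm. It still looked open in the last picture.
- **Slot:** I read its heading from the top view as nearly straight along the vise's +x. The key dropped into the slot without searching.
- **Key home:** the tool met a hard stop at a height of 0.1664 m (0.166 m expected), and the picture shows the collar on the hub. My first guarded press stopped with only about 11 N, just balancing the spring. I stepped the push up to about 25 N, and it held steady for 1 s.
- **Bystanders:** I touched only the knob and the T-key, and left the blue look-alikes alone. I did not check the other objects one by one at the end.
- **Disagreement:** the two cameras differed by about 2–5 mm on positions, and I used values in between.

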